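# Sort the pipe fittings into the trays

### The job

Sort the five pipe fittings left on the bench: the two copper ones go in the blue tray, the two brass ones (the barbed hose tail and the valve with the red handle) in the yellow tray, and the grey plastic one in the red tray. Set each down on the floor of its tray the same way up as it is now, none leaning or lying on another. Leave the tape measure and the little green tin where they are.

Things in the scene. Friction and masses are not known exactly. Their poses are not given: they have to be found in the camera images.
- coupling: loose copper pipe coupling: a plain tube of 28 mm outer diameter and 50 mm height with a thin bead round its middle, standing on end. About 0.07 kg. Origin: centre of its underside; z is its axis, up.
- elbow: loose copper 90 degree elbow lying flat, 66 x 66 mm outline, 28 mm high: two round legs, 28 mm diameter, whose axes meet at (-18, -18) mm and run along its +x and +y, each 52 mm long from there. Origin: underside, about the middle of the outline; z up. Grip across a leg: at (20, -18) mm closing along y, or at (-18, 20) mm closing along x. About 0.09 kg.
- hosetail: loose brass hose tail standing on its hexagonal foot: hexagon 38 mm across flats (44 mm across corners), 16 mm high; above it a round barbed spout of 26 to 28 mm diameter up to 52 mm height. About 0.13 kg. Origin: centre of its underside; z is its axis, up.
- valve: loose brass ball valve lying along its x axis, 72 mm long, 34 mm high: a square middle 32 mm long and 36 mm wide (y) between hexagonal ends 39 mm wide. On top a fixed red bar handle, 46 (x) x 12 (y) mm, up to 51 mm height. Grip across the middle, closing along its y, handle between the fingers. About 0.25 kg. Origin: centre of underside; z up.
- reducer: loose grey plastic pipe reducer standing on its wide end: 44 mm diameter up to 22 mm height, then a cone, then a neck of 32 mm diameter from 30 to 52 mm height. About 0.05 kg. Origin: centre of its underside; z is its axis, up.
- tray_blue: fixed open blue plastic tray, 140 (its x) x 170 (its y) x 32 mm high outside, walls and floor 4 mm thick. Origin: centre of its underside, on the bench (its inner floor is 4 mm above). z up. It is turned by at most 0.15 rad.
- tray_yellow: fixed open yellow plastic tray, 140 (its x) x 170 (its y) x 32 mm high outside, walls and floor 4 mm thick. Origin: centre of its underside, on the bench (its inner floor is 4 mm above). z up. It is turned by at most 0.15 rad.
- tray_red: fixed open red plastic tray, 140 (its x) x 170 (its y) x 32 mm high outside, walls and floor 4 mm thick. Origin: centre of its underside, on the bench (its inner floor is 4 mm above). z up. It is turned by at most 0.15 rad.
- tape: loose black tape measure with an orange disc on top, 62 x 62 x 34 mm, with a small steel hook; not to be moved. Origin: centre of its underside; z up.
- flux_tin: loose green tin with a white lid, 54 mm diameter, 40 mm high; not to be moved. Origin: centre of its underside; z up.

How it is judged:
By the outcome, as a careful person would: the job done as asked, in the order asked, and still so for the second after the job is handed in, with the robot touching nothing.
It also fails if it takes over 122 s, if anything falls off the work surface, if the arm or the gripper's body presses on something with over 40 N, if the wrist force passes 120 N, or if a joint passes its speed limit or range.

### The arm

A 6-joint arm with a two-finger parallel gripper is mounted at the origin on the work surface. World frame = base frame: x ahead of the robot, y to its left, z up, the work surface at z = 0. Lengths are in m, angles in rad, forces in N, time in s.
With the tool pointing down it reaches from about 0.425 to 0.95 m from the base axis. Payload 14.7 kg.
Tool frame: the origin (TCP) lies at the very end of the fingers, on their centre line; the grasp point (between the pads) lies env.pinch_z behind it (env.pinch_z is the distance from the TCP to the grasp point, in m); z points along the fingers, y is the line along which they close (so a half turn about z gives the same grasp; the last joint's range is limited). The gripper opens to 85 mm and grips with 20 to 120 N. Pads are 22 mm wide; open, the fingers measure 114 mm over their backs; the gripper's body (76 mm by 85 mm) begins 54 mm behind the grasp point. The pads swing forward as they close: fully open they stand 13 mm farther back than shut.
Start: joints at [-1.173, 0.48, 1.596, -0, 1.065, -0.047], TCP at [0.28, -0.587, 0.231] pointing down, gripper open.
Joint ranges: [-2.75, 2.75], [-0.82, 2.05], [0.23, 2.67], [-1.56, 4.7], [0.09, 2.69], [-2.92, 2.92]. Speed limits (rad/s): [1.89, 1.89, 2.39, 3.01, 3.01, 3.01].

### API

Orientations are given as a unit quaternion [w, x, y, z].
In Python, from bench import env, optics gives the robot as it stands. The module is installed in compiled form; this text tells all that it offers.
- The arm moves only by the tool step_arm, never from a script. Its argument "motion" is a list of rows, each an object of numbers: "ax", "ay", "az": the turn, a rotation vector about the tool's x, y, z in degrees; "dx", "dy", "dz": the shift along the tool's x, y, z in cm; "claw": the finger opening in cm, from 0 to 8.54. In form: [{"ax": .., "ay": .., "az": .., "dx": .., "dy": .., "dz": .., "claw": ..}, ...]. A call has 1 to 12 rows; each row is the pose to reach, as a shift and turn from the pose commanded when the call began, along the tool's axes at that moment; what a row does not reach only later rows make up. A row lasts 1/10 s, in which the tool goes at most 50 mm and 8.59 degrees, less where a joint would pass 70% of its speed; a pose out of reach is approached as far as the arm can. A call with a gripper value outside its range is refused whole. The fingers move at their own pace and stop on an object; "newtons" is the grip in N (left out, the last holds). Time passes only in rows, so rows that repeat a pose let the fingers close. It gives the time, the measured TCP pose, the force, the opening and the grip force at its end, in the units of the state.
- env.sense(): the state, without advancing time (a new reading comes with each control period).
- optics.capture(name): name is "side" or "top"; returns the picture (480x640x3 uint8, red, green, blue); there is no depth.
- optics.get_calibration(name): a dict with "intrinsics" (3x3 intrinsics, pixels), "xyz" and "orientation" of the camera in the world. Camera axes: x right, y down, z forward; pixel columns grow to the right and rows downward; lengths in m; the calibration is good to about 2 mm. A picture is of the moment at which its call begins. get_calibration takes no time and is no camera call.
- env.job_done(): hands the job in; it is judged then, once.
The state is a dict: "time": time; "joints": joint angles; "joint_velocities": joint speeds; "joint_torque": joint torques, N m; "tcp_pos": TCP position; "orientation": TCP orientation; "wrist_force": force on the tool from outside, world axes, zero at the start; "ft_torque": the same for the moment, N m; "finger_gap": finger opening in m; "gripper_force": force on a finger pad.
Only numpy, scipy, OpenCV 4.12 (cv2) and the standard library are available. Lean on these libraries where they do the work, as an engineer would, in place of code of your own. Each camera call takes 0.05 s, during which the arm holds its last target. There are 200 camera calls.

## Working session

There is one attempt and no reset: what is moved stays moved. The work goes in short steps, Python scripts to look and compute and a tool call to move; the robot and the scene stay as the last step left them, time stands still between calls to the robot, and variables do not carry over. Pictures are saved under pics/ and viewed, at most 16 in all, crops included, and the job is handed in when it is done.

Besides the shell and the picture viewer there is one more tool, called after "Emit:" by a JSON object that holds its "api" and its "payload", one argument or row to a line. step_arm: Moves the arm, as the interface text tells. Its arguments: {"type":"object","properties":{"motion":{"type":"array","items":{"type":"object","properties":{"ax":{"type":"number"},"ay":{"type":"number"},"az":{"type":"number"},"dx":{"type":"number"},"dy":{"type":"number"},"dz":{"type":"number"},"claw":{"type":"number"}}}},"newtons":{"type":"number"}},"required":["motion"]}

```bash
mkdir -p pics
python3 - <<'E'
from bench import env, optics
import cv2
s=env.sense(); print(s['time'],s['tcp_pos'],s['orientation'],s['finger_gap'],env.pinch_z)
for n in("top","side"):
    c=optics.get_calibration(n); print(n,c)
    cv2.imwrite(f"pics/{n}0.png",optics.capture(n)[:,:,::-1])
E
```

```text
0.0 [ 0.27954494 -0.58637212  0.23068729] [-5.75108144e-04  9.75370083e-01  2.20573934e-01 -9.62209073e-05] 0.08562825953537413 0.0187
top {'intrinsics': array([[501.39018598,   0.        , 319.51710504],
       [  0.        , 501.39018598, 240.76035662],
       [  0.        ,   0.        ,   1.        ]]), 'xyz': array([ 0.33418354, -0.05137624,  1.0178801 ]), 'orientation': array([ 0.04517287, -0.70424003,  0.70622842, -0.05698085])}
side {'intrinsics': array([[484.19917446,   0.        , 323.37433174],
       [  0.        , 484.19917446, 236.78841054],
       [  0.        ,   0.        ,   1.        ]]), 'xyz': array([-0.16170038,  0.66954991,  0.55467205]), 'orientation': array([ 0.18001472, -0.31164276,  0.79154766, -0.49388844])}
```

View pics/top0.png

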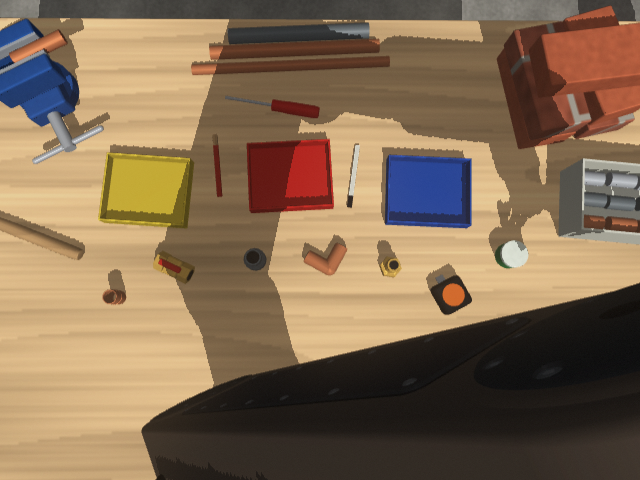

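View pics/side0.png

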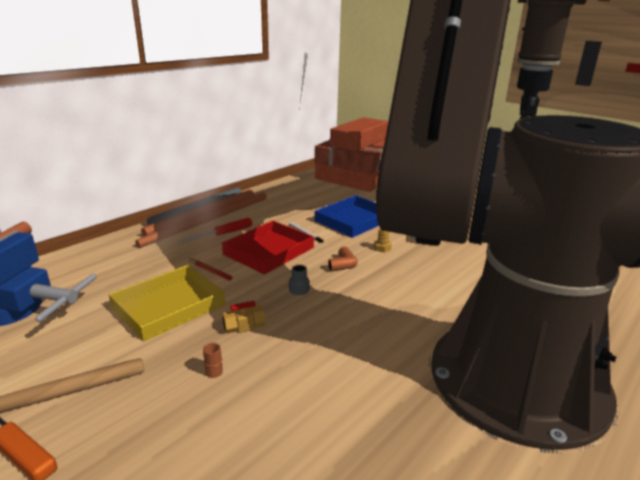

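```bash
cat > h.py <<'E'
import numpy as np, cv2
from scipy.spatial.transform import Rotation as R
from bench import env, optics
def cam(n):
    c=optics.get_calibration(n); q=c["orientation"]
    return np.array(c["intrinsics"]),np.array(c["xyz"]),R.from_quat([q[1],q[2],q[3],q[0]]).as_matrix()
def pt(n,uv,z):
    K,t,M=cam(n); uv=np.atleast_2d(uv).astype(float)
    d=(M@np.linalg.inv(K)@np.c_[uv,np.ones(len(uv))].T).T
    return (t+d*((z-t[2])/d[:,2])[:,None])[:,:2]
def px(n,P):
    K,t,M=cam(n); p=(K@M.T@(np.atleast_2d(P)-t).T).T
    return p[:,:2]/p[:,2:]
def montage(img,cs,f,s=32,k=4):
    t=[]
    for u,v in cs:
        c=cv2.resize(img[v-s:v+s,u-s:u+s],None,fx=k,fy=k,interpolation=cv2.INTER_CUBIC)
        for i in range(0,2*s,8):
            c[:6,i*k]=255; c[i*k,:6]=255
        c[0,:]=0;c[:,0]=0
        t.append(c)
    while len(t)%3: t.append(np.zeros_like(t[0]))
    cv2.imwrite(f,np.vstack([np.hstack(t[i:i+3]) for i in range(0,len(t),3)]))
E
python3 - <<'E'
from h import *
img=cv2.imread("pics/top0.png")
montage(img,[(114,297),(174,266),(255,259),(325,257),(390,265),(146,190)],"pics/m0.png")
hsv=cv2.cvtColor(img,cv2.COLOR_BGR2HSV)
for n,(u,v,u2,v2),lo,hi in [("yellow",(90,140,205,240),(22,150,60),(35,255,255)),("red",(235,130,345,220),(0,190,60),(6,255,255)),("blue",(375,140,485,240),(105,120,40),(130,255,255))]:
    m=cv2.inRange(hsv[v:v2,u:u2],lo,hi)
    if n=="red": m|=cv2.inRange(hsv[v:v2,u:u2],(174,190,60),(180,255,255))
    c=max(cv2.findContours(m,cv2.RETR_EXTERNAL,cv2.CHAIN_APPROX_NONE)[0],key=cv2.contourArea)[:,0]+[u,v]
    r=cv2.minAreaRect((pt("top",c,.032)*1000).astype(np.float32)); print(n,r,c.min(0),c.max(0)); print(cv2.boxPoints(r).round())
E
```

```text
yellow ((582.23193359375, 279.05218505859375), (177.8759307861328, 144.7295379638672), 86.05634307861328) [ 98 153] [193 227]
[[504. 195.]
 [648. 185.]
 [661. 363.]
 [516. 373.]]
red ((612.1140747070312, -8.055732727050781), (144.40049743652344, 168.42442321777344), 3.125025510787964) [247 139] [333 212]
[[535.  72.]
 [545. -96.]
 [689. -88.]
 [680.  80.]]
blue ((579.9578247070312, -289.12322998046875), (168.861572265625, 144.1436004638672), 87.28077697753906) [386 155] [470 227]
[[ 504. -370.]
 [ 648. -377.]
 [ 656. -208.]
 [ 512. -201.]]
```

View pics/m0.png

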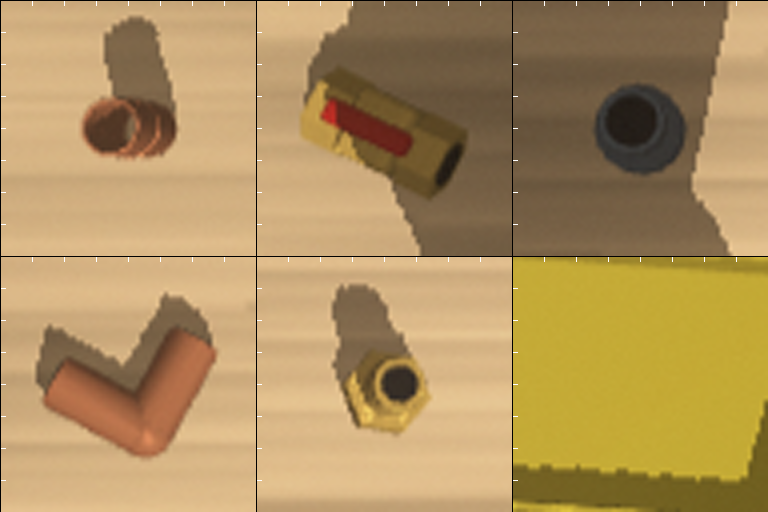

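Run:
```python
from h import *
img=cv2.imread("pics/top0.png"); hsv=cv2.cvtColor(img,cv2.COLOR_BGR2HSV)
for n,uv,z in [("coupling",(109.5,296.75),.05),("valve handle",(169.75,266),.051),("reducer",(253.25,257),.052),("hosetail",(394,265),.052)]: print(n,pt("top",uv,z)*1000)
def mask(u,v,u2,v2,lo,hi):
    m=np.zeros(img.shape[:2],np.uint8); m[v:v2,u:u2]=cv2.inRange(hsv[v:v2,u:u2],lo,hi)
    return max(cv2.findContours(m,cv2.RETR_EXTERNAL,cv2.CHAIN_APPROX_NONE)[0],key=cv2.contourArea)[:,0]
c=mask(295,230,355,285,(5,125,100),(14,255,255)); P=(pt("top",c,.014)*1000).astype(np.float32)
h=cv2.convexHull(P); print("elbow",cv2.approxPolyDP(h,5,True)[:,0].round(1).tolist(), cv2.contourArea(P))
c=mask(150,245,200,285,(0,180,60),(6,255,255)); print("handle",cv2.minAreaRect((pt("top",c,.049)*1000).astype(np.float32)))
c=mask(140,240,205,292,(15,130,40),(30,255,255)); print("body",cv2.minAreaRect((pt("top",c,.02)*1000).astype(np.float32)))
# cross-check in the side view: predicted pixels
for n,p in [("coupling",(109.5,296.75,.05)),("hose",(394,265,.052)),("reducer",(253.25,257,.052)),("handle",(169.75,266,.051))]:
    q=pt("top",p[:2],p[2])[0]; print(n,px("side",[*q,p[2]]).round(1),px("side",[*q,0]).round(1))
side=cv2.imread("pics/side0.png"); montage(side,[(212,360),(240,318),(299,280),(342,260),(383,240),(212,360)],"pics/m1.png")
```

```text
coupling [[367.87172074 333.06706582]]
valve handle [[426.32089491 220.73757571]]
reducer [[443.29106174  60.44738873]]
hosetail [[ 427.10830195 -212.02009766]]
elbow [[465.5, -122.0], [475.70001220703125, -103.80000305175781], [459.5, -47.20000076293945], [437.29998779296875, -37.099998474121094], [413.0, -93.19999694824219]] 2472.318211409438
handle ((427.634033203125, 222.26800537109375), (43.74229431152344, 10.237723350524902), 65.1010513305664)
body ((428.18072509765625, 222.65109252929688), (81.5352554321289, 38.58937454223633), 63.63116455078125)
coupling [[210.7 348.9]] [[213.2 373.2]]
hose [[383.2 229.9]] [[381.6 249. ]]
reducer [[298.5 268.5]] [[298.5 289.9]]
handle [[242.5 304.4]] [[244.  327.3]]
```

View pics/m1.png

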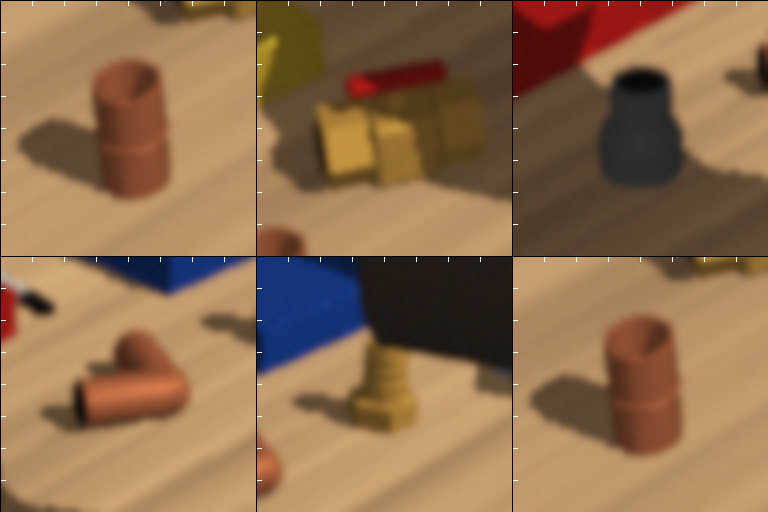

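```bash
cat > rel.py <<'E'
import sys; from h import *
# args: x,y,z,psi (mm,deg) ... -> row values (cm,deg)
s=env.sense(); q=s["orientation"]; M=R.from_quat([q[1],q[2],q[3],q[0]]).as_matrix()
psi0=np.degrees(np.arctan2(M[1,1],M[0,1])); p=np.array(s["tcp_pos"])*1000
print("t %.1f"%s["time"],"p",p.round(1),"psi %.1f"%psi0,"gap %.1f"%(s["finger_gap"]*1e3),"tilt %.2f"%np.degrees(np.arccos(-M[2,2])),"F",np.round(s["wrist_force"],1),"grip %.1f"%s["gripper_force"])
for a in sys.argv[1:]:
    v=np.array([float(k) for k in a.split(",")]); d=M.T@(v[:3]-p)/10
    az=-((v[3]-psi0+90)%180-90); print(a,"dx %.2f dy %.2f dz %.2f az %.1f"%(*d,az))
E
python3 rel.py 480,-300,180,0 560,0,180,0
```

```text
t 0.1 p [ 279.5 -586.4  230.7] psi -64.5 gap 85.3 tilt 0.06 F [0.  0.9 0.5] grip 0.0
480,-300,180,0 dx 30.42 dy -17.23 dz 5.09 az -64.5
560,0,180,0 dx 50.55 dy -40.86 dz 5.12 az -64.5
```

Emit:
{"api": "step_arm", "payload": {
  "motion": [
    {"dx":30.4,"dy":-17.2,"dz":5,"az":-64.5},
    {"dx":30.4,"dy":-17.2,"dz":5,"az":-64.5},
    {"dx":30.4,"dy":-17.2,"dz":5,"az":-64.5},
    {"dx":30.4,"dy":-17.2,"dz":5,"az":-64.5},
    {"dx":30.4,"dy":-17.2,"dz":5,"az":-64.5},
    {"dx":30.4,"dy":-17.2,"dz":5,"az":-64.5},
    {"dx":30.4,"dy":-17.2,"dz":5,"az":-64.5},
    {"dx":50.5,"dy":-40.9,"dz":5,"az":-64.5},
    {"dx":50.5,"dy":-40.9,"dz":5,"az":-64.5},
    {"dx":50.5,"dy":-40.9,"dz":5,"az":-64.5},
    {"dx":50.5,"dy":-40.9,"dz":5,"az":-64.5},
    {"dx":50.5,"dy":-40.9,"dz":5,"az":-64.5}
  ],
  "newtons": 40
}}

```text
$.motion[0]: bad value
```

```bash
python3 rel.py 530,150,120,0 368,333,100,0
```

```text
t 0.1 p [ 279.5 -586.4  230.7] psi -64.5 gap 85.3 tilt 0.06 F [0.  0.9 0.5] grip 0.0
530,150,120,0 dx 54.29 dy -55.69 dz 11.14 az -64.5
368,333,100,0 dx 47.54 dy -79.18 dz 13.16 az -64.5
```

Emit:
{"api": "step_arm", "payload": {
  "motion": [
    {"ax":0,"ay":0,"dx":30.4,"dy":-17.2,"dz":5,"az":-64.5,"claw":8.5},
    {"ax":0,"ay":0,"dx":30.4,"dy":-17.2,"dz":5,"az":-64.5,"claw":8.5},
    {"ax":0,"ay":0,"dx":30.4,"dy":-17.2,"dz":5,"az":-64.5,"claw":8.5},
    {"ax":0,"ay":0,"dx":30.4,"dy":-17.2,"dz":5,"az":-64.5,"claw":8.5},
    {"ax":0,"ay":0,"dx":30.4,"dy":-17.2,"dz":5,"az":-64.5,"claw":8.5},
    {"ax":0,"ay":0,"dx":30.4,"dy":-17.2,"dz":5,"az":-64.5,"claw":8.5},
    {"ax":0,"ay":0,"dx":30.4,"dy":-17.2,"dz":5,"az":-64.5,"claw":8.5},
    {"ax":0,"ay":0,"dx":50.5,"dy":-40.9,"dz":5,"az":-64.5,"claw":8.5},
    {"ax":0,"ay":0,"dx":50.5,"dy":-40.9,"dz":5,"az":-64.5,"claw":8.5},
    {"ax":0,"ay":0,"dx":50.5,"dy":-40.9,"dz":5,"az":-64.5,"claw":8.5},
    {"ax":0,"ay":0,"dx":50.5,"dy":-40.9,"dz":5,"az":-64.5,"claw":8.5},
    {"ax":0,"ay":0,"dx":50.5,"dy":-40.9,"dz":5,"az":-64.5,"claw":8.5}
  ],
  "newtons": 40
}}

```text
time: 1.3
tcp_pos: [0.5432, -0.0594, 0.1813]
orientation: [-0.0, 0.707, 0.707, -0.0]
wrist_force: [1.0, -0.3, -0.8]
finger_gap: 0.0847
gripper_force: 0.0
```

```bash
python3 rel.py 530,150,150,0 368,333,100,0
```

```text
t 1.3 p [543.2 -59.4 181.3] psi -0.0 gap 84.7 tilt 0.01 F [ 1.  -0.3 -0.8] grip 0.0
530,150,150,0 dx 20.94 dy -1.33 dz 3.13 az -0.0
368,333,100,0 dx 39.24 dy -17.53 dz 8.13 az -0.0
```

Emit:
{"api": "step_arm", "payload": {
  "motion": [
    {"ax":0,"ay":0,"dx":21,"dy":-1.3,"dz":3,"az":0,"claw":6},
    {"ax":0,"ay":0,"dx":21,"dy":-1.3,"dz":3,"az":0,"claw":6},
    {"ax":0,"ay":0,"dx":21,"dy":-1.3,"dz":3,"az":0,"claw":6},
    {"ax":0,"ay":0,"dx":21,"dy":-1.3,"dz":3,"az":0,"claw":6},
    {"ax":0,"ay":0,"dx":39,"dy":-17.5,"dz":8,"az":0,"claw":6},
    {"ax":0,"ay":0,"dx":39,"dy":-17.5,"dz":8,"az":0,"claw":6},
    {"ax":0,"ay":0,"dx":39,"dy":-17.5,"dz":8,"az":0,"claw":6},
    {"ax":0,"ay":0,"dx":39,"dy":-17.5,"dz":8,"az":0,"claw":6},
    {"ax":0,"ay":0,"dx":39,"dy":-17.5,"dz":8,"az":0,"claw":6},
    {"ax":0,"ay":0,"dx":39,"dy":-17.5,"dz":8,"az":0,"claw":6},
    {"ax":0,"ay":0,"dx":39,"dy":-17.5,"dz":8,"az":0,"claw":6},
    {"ax":0,"ay":0,"dx":39,"dy":-17.5,"dz":8,"az":0,"claw":6}
  ]
}}

```text
time: 2.5
tcp_pos: [0.3688, 0.3282, 0.1015]
orientation: [0.0, 0.707, 0.707, 0.0]
wrist_force: [0.8, 0.1, -0.2]
finger_gap: 0.0599
gripper_force: 0.0
```

```bash
python3 rel.py 368,333,8,0
python3 - <<'E'
from h import *
cv2.imwrite("pics/t1.png",optics.capture("top")[:,:,::-1]); i=cv2.imread("pics/t1.png")
s=optics.capture("side")[:,:,::-1].copy()
a=cv2.resize(i[120:360,40:540],(800,384)); b=np.zeros((216,800,3),np.uint8)
b[:, :288]=cv2.resize(s[250:430,90:330],(288,216)); cv2.imwrite("pics/v1.png",np.vstack([a,b]))
E
```

```text
t 2.5 p [368.8 328.2 101.5] psi 0.0 gap 59.9 tilt 0.01 F [ 0.8  0.1 -0.2] grip 0.0
368,333,8,0 dx 0.48 dy -0.08 dz 9.35 az 0.0
```

View pics/v1.png

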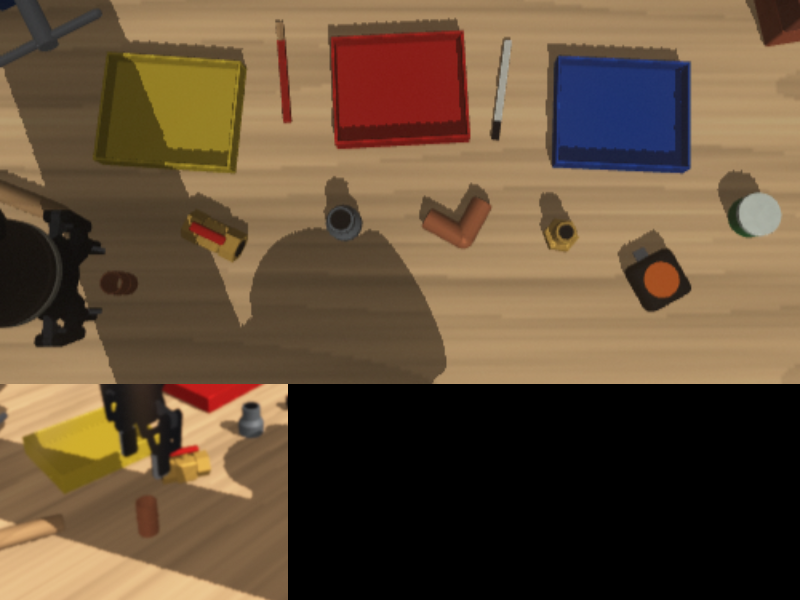

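Emit:
{"api": "step_arm", "payload": {
  "motion": [
    {"ax":0,"ay":0,"dx":0,"dy":0,"dz":0,"az":0,"claw":6},
    {"ax":0,"ay":0,"dx":0,"dy":0,"dz":0,"az":0,"claw":6}
  ]
}}

```text
time: 2.8
tcp_pos: [0.369, 0.328, 0.1016]
orientation: [0.0, 0.708, 0.706, 0.0]
wrist_force: [-0.8, 0.4, 0.0]
finger_gap: 0.0598
gripper_force: 0.0
```

```bash
python3 rel.py 368,333,20,0
```

```text
t 2.8 p [369.  328.  101.6] psi -0.1 gap 59.8 tilt 0.02 F [-0.8  0.4  0. ] grip 0.0
368,333,20,0 dx 0.50 dy -0.11 dz 8.16 az -0.1
```

Emit:
{"api": "step_arm", "payload": {
  "motion": [
    {"ax":0,"ay":0,"dx":0.5,"dy":-0.1,"dz":4,"az":0,"claw":6},
    {"ax":0,"ay":0,"dx":0.5,"dy":-0.1,"dz":7,"az":0,"claw":6},
    {"ax":0,"ay":0,"dx":0.5,"dy":-0.1,"dz":8.1,"az":0,"claw":6},
    {"ax":0,"ay":0,"dx":0.5,"dy":-0.1,"dz":8.1,"az":0,"claw":4},
    {"ax":0,"ay":0,"dx":0.5,"dy":-0.1,"dz":8.1,"az":0,"claw":3},
    {"ax":0,"ay":0,"dx":0.5,"dy":-0.1,"dz":8.1,"az":0,"claw":1.5},
    {"ax":0,"ay":0,"dx":0.5,"dy":-0.1,"dz":8.1,"az":0,"claw":1.5},
    {"ax":0,"ay":0,"dx":0.5,"dy":-0.1,"dz":8.1,"az":0,"claw":1.5},
    {"ax":0,"ay":0,"dx":0.5,"dy":-0.1,"dz":8.1,"az":0,"claw":1.5}
  ],
  "newtons": 40
}}

```text
time: 3.7
tcp_pos: [0.3679, 0.3341, 0.0213]
orientation: [0.0, 0.707, 0.707, 0.001]
wrist_force: [-0.2, -0.6, 10.5]
finger_gap: 0.0273
gripper_force: 40.3
```

```bash
python3 rel.py 368,333,130,0 520,150,150,0 560,0,150,0
python3 - <<'E'
from h import *
s=optics.capture("side")[:,:,::-1].copy()
cv2.imwrite("pics/v2.png",cv2.resize(s[280:400,140:300],(640,480)))
E
```

```text
t 3.7 p [367.9 334.1  21.3] psi -0.0 gap 27.3 tilt 0.11 F [-0.2 -0.6 10.5] grip 40.3
368,333,130,0 dx -0.09 dy 0.02 dz -10.87 az -0.0
520,150,150,0 dx -18.39 dy 15.23 dz -12.87 az -0.0
560,0,150,0 dx -33.39 dy 19.23 dz -12.88 az -0.0
```

View pics/v2.png

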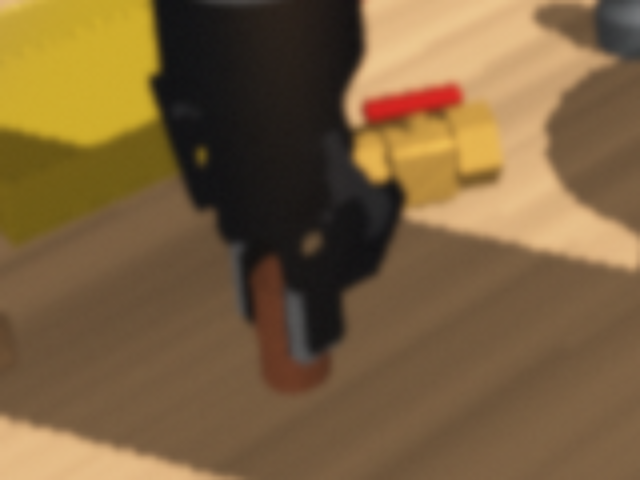

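```bash
python3 rel.py 584,-241,110,-2.7
```

```text
t 3.8 p [367.9 334.1  21.3] psi -0.0 gap 27.2 tilt 0.11 F [ 0.1 -1.  10.4] grip 40.3
584,-241,110,-2.7 dx -57.49 dy 21.63 dz -8.90 az 2.7
```

Emit:
{"api": "step_arm", "payload": {
  "motion": [
    {"ax":0,"ay":0,"dx":0,"dy":0,"dz":-4,"az":0,"claw":1.5},
    {"ax":0,"ay":0,"dx":0,"dy":0,"dz":-8,"az":0,"claw":1.5},
    {"ax":0,"ay":0,"dx":-4,"dy":1.5,"dz":-9,"az":0,"claw":1.5},
    {"ax":0,"ay":0,"dx":-8,"dy":3,"dz":-9,"az":0,"claw":1.5},
    {"ax":0,"ay":0,"dx":-12,"dy":4.5,"dz":-9,"az":0,"claw":1.5},
    {"ax":0,"ay":0,"dx":-16,"dy":6,"dz":-9,"az":0,"claw":1.5},
    {"ax":0,"ay":0,"dx":-20,"dy":7.5,"dz":-9,"az":0,"claw":1.5},
    {"ax":0,"ay":0,"dx":-24,"dy":9,"dz":-9,"az":0,"claw":1.5},
    {"ax":0,"ay":0,"dx":-28,"dy":10.5,"dz":-9,"az":0,"claw":1.5},
    {"ax":0,"ay":0,"dx":-32,"dy":12,"dz":-9,"az":0,"claw":1.5},
    {"ax":0,"ay":0,"dx":-36,"dy":13.5,"dz":-9,"az":0,"claw":1.5},
    {"ax":0,"ay":0,"dx":-40,"dy":15,"dz":-9,"az":0,"claw":1.5}
  ]
}}

```text
time: 4.95
tcp_pos: [0.5176, -0.0683, 0.1109]
orientation: [0.0, 0.707, 0.707, 0.0]
wrist_force: [1.0, 1.5, -0.5]
finger_gap: 0.0274
gripper_force: 40.0
```

```bash
python3 rel.py 584,-241,110,-2.7
```

```text
t 5.0 p [517.6 -68.3 110.9] psi -0.0 gap 27.4 tilt 0.04 F [ 1.   1.5 -0.5] grip 40.0
584,-241,110,-2.7 dx -17.26 dy 6.65 dz 0.09 az 2.7
```

Emit:
{"api": "step_arm", "payload": {
  "motion": [
    {"ax":0,"ay":0,"dx":-4.5,"dy":1.8,"dz":0,"az":2.7,"claw":1.5},
    {"ax":0,"ay":0,"dx":-9,"dy":3.4,"dz":0,"az":2.7,"claw":1.5},
    {"ax":0,"ay":0,"dx":-13.5,"dy":5,"dz":0,"az":2.7,"claw":1.5},
    {"ax":0,"ay":0,"dx":-17.2,"dy":6.7,"dz":0,"az":2.7,"claw":1.5},
    {"ax":0,"ay":0,"dx":-17.2,"dy":6.7,"dz":0,"az":2.7,"claw":1.5},
    {"ax":0,"ay":0,"dx":-17.2,"dy":6.7,"dz":4,"az":2.7,"claw":1.5},
    {"ax":0,"ay":0,"dx":-17.2,"dy":6.7,"dz":6,"az":2.7,"claw":1.5},
    {"ax":0,"ay":0,"dx":-17.2,"dy":6.7,"dz":7.2,"az":2.7,"claw":1.5},
    {"ax":0,"ay":0,"dx":-17.2,"dy":6.7,"dz":7.2,"az":2.7,"claw":1.5},
    {"ax":0,"ay":0,"dx":-17.2,"dy":6.7,"dz":7.2,"az":2.7,"claw":1.5}
  ]
}}

```text
time: 5.95
tcp_pos: [0.5845, -0.2384, 0.0391]
orientation: [0.0, 0.724, 0.69, 0.0]
wrist_force: [0.7, -0.4, -1.3]
finger_gap: 0.0273
gripper_force: 40.0
```

```bash
python3 rel.py 584,-241,25,-2.7;python3 - <<'E'
from h import *
s=optics.capture("side")[:,:,::-1].copy();t=optics.capture("top")[:,:,::-1].copy()
cv2.imwrite("pics/v3.png",np.hstack([cv2.resize(s[160:280,280:400],(400,400)),cv2.resize(t[140:260,370:490],(400,400))]))
E
```

```text
t 6.0 p [ 584.5 -238.4   39.1] psi -2.7 gap 27.3 tilt 0.03 F [ 0.7 -0.4 -1.3] grip 40.0
584,-241,25,-2.7 dx -0.26 dy -0.04 dz 1.41 az 0.0
```

View pics/v3.png

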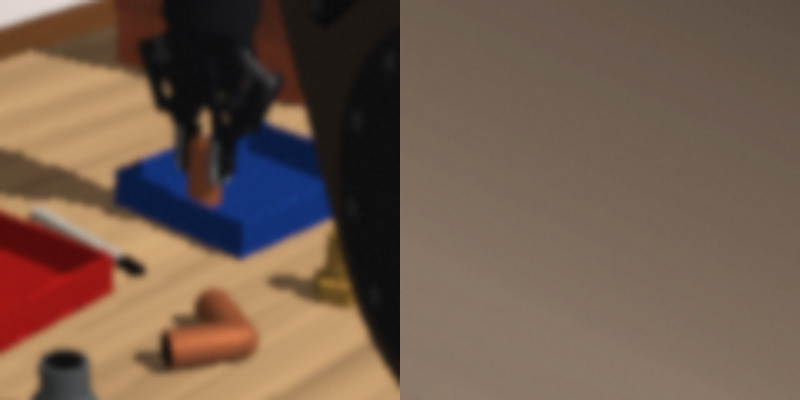

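Emit:
{"api": "step_arm", "payload": {
  "motion": [
    {"ax":0,"ay":0,"dx":-0.2,"dy":0,"dz":0.8,"az":0,"claw":1.5},
    {"ax":0,"ay":0,"dx":-0.2,"dy":0,"dz":1.2,"az":0,"claw":1.5},
    {"ax":0,"ay":0,"dx":-0.2,"dy":0,"dz":1.4,"az":0,"claw":1.5},
    {"ax":0,"ay":0,"dx":-0.2,"dy":0,"dz":1.4,"az":0,"claw":1.5},
    {"ax":0,"ay":0,"dx":-0.2,"dy":0,"dz":1.4,"az":0,"claw":3.2},
    {"ax":0,"ay":0,"dx":-0.2,"dy":0,"dz":1.4,"az":0,"claw":4.5},
    {"ax":0,"ay":0,"dx":-0.2,"dy":0,"dz":1.4,"az":0,"claw":5},
    {"ax":0,"ay":0,"dx":-0.2,"dy":0,"dz":1.4,"az":0,"claw":5},
    {"ax":0,"ay":0,"dx":-0.2,"dy":0,"dz":-2,"az":0,"claw":5},
    {"ax":0,"ay":0,"dx":-0.2,"dy":0,"dz":-6,"az":0,"claw":6},
    {"ax":0,"ay":0,"dx":-0.2,"dy":0,"dz":-8,"az":0,"claw":6},
    {"ax":0,"ay":0,"dx":-0.2,"dy":0,"dz":-8,"az":0,"claw":6}
  ]
}}

```text
time: 7.25
tcp_pos: [0.5858, -0.2413, 0.1215]
orientation: [0.002, 0.724, 0.69, 0.001]
wrist_force: [0.2, -0.3, -0.2]
finger_gap: 0.06
gripper_force: 0.0
```

```bash
python3 rel.py 442,-55,120,-27.6
```

```text
t 7.2 p [ 585.8 -241.3  121.5] psi -2.7 gap 60.0 tilt 0.29 F [ 0.2 -0.3 -0.2] grip 0.0
442,-55,120,-27.6 dx 17.93 dy -15.25 dz 0.05 az 24.9
```

Next: the elbow.

Emit:
{"api": "step_arm", "payload": {
  "motion": [
    {"ax":0,"ay":0,"dx":4.5,"dy":-3.8,"dz":0,"az":6,"claw":6},
    {"ax":0,"ay":0,"dx":9,"dy":-7.6,"dz":0,"az":13,"claw":6},
    {"ax":0,"ay":0,"dx":13.5,"dy":-11.4,"dz":0,"az":20,"claw":6},
    {"ax":0,"ay":0,"dx":17.9,"dy":-15.2,"dz":0,"az":24.9,"claw":6},
    {"ax":0,"ay":0,"dx":17.9,"dy":-15.2,"dz":0,"az":24.9,"claw":6},
    {"ax":0,"ay":0,"dx":17.9,"dy":-15.2,"dz":4,"az":24.9,"claw":6},
    {"ax":0,"ay":0,"dx":17.9,"dy":-15.2,"dz":6,"az":24.9,"claw":6},
    {"ax":0,"ay":0,"dx":17.9,"dy":-15.2,"dz":6,"az":24.9,"claw":6},
    {"ax":0,"ay":0,"dx":17.9,"dy":-15.2,"dz":6,"az":24.9,"claw":6}
  ]
}}

```text
time: 8.15
tcp_pos: [0.4403, -0.0545, 0.0582]
orientation: [-0.001, 0.855, 0.518, -0.001]
wrist_force: [0.5, -0.4, 1.2]
finger_gap: 0.0598
gripper_force: 0.0
```

```bash
python3 rel.py 442,-55,4,-27.6
python3 - <<'E'
from h import *
s=optics.capture("side")[:,:,::-1].copy();t=optics.capture("top")[:,:,::-1].copy()
cv2.imwrite("pics/v4.png",np.hstack([cv2.resize(s[170:290,270:390],(400,400)),cv2.resize(t[170:320,280:430],(400,400))]))
E
```

```text
t 8.2 p [440.3 -54.5  58.2] psi -27.6 gap 59.8 tilt 0.09 F [ 0.5 -0.4  1.2] grip 0.0
442,-55,4,-27.6 dx 0.03 dy 0.19 dz 5.42 az -0.0
```

View pics/v4.png

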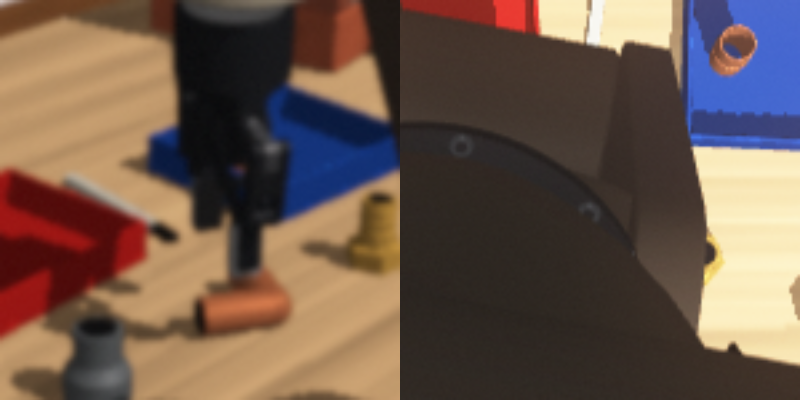

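Emit:
{"api": "step_arm", "payload": {
  "motion": [
    {"ax":0,"ay":0,"dx":0,"dy":0.2,"dz":2,"az":0,"claw":6},
    {"ax":0,"ay":0,"dx":0,"dy":0.2,"dz":4,"az":0,"claw":6},
    {"ax":0,"ay":0,"dx":0,"dy":0.2,"dz":5.2,"az":0,"claw":6},
    {"ax":0,"ay":0,"dx":0,"dy":0.2,"dz":5.4,"az":0,"claw":5},
    {"ax":0,"ay":0,"dx":0,"dy":0.2,"dz":5.4,"az":0,"claw":4},
    {"ax":0,"ay":0,"dx":0,"dy":0.2,"dz":5.4,"az":0,"claw":3},
    {"ax":0,"ay":0,"dx":0,"dy":0.2,"dz":5.4,"az":0,"claw":1.5},
    {"ax":0,"ay":0,"dx":0,"dy":0.2,"dz":5.4,"az":0,"claw":1.5},
    {"ax":0,"ay":0,"dx":0,"dy":0.2,"dz":5.4,"az":0,"claw":1.5},
    {"ax":0,"ay":0,"dx":0,"dy":0.2,"dz":5.4,"az":0,"claw":1.5}
  ]
}}

```text
time: 9.25
tcp_pos: [0.4429, -0.0555, 0.0053]
orientation: [0.0, 0.855, 0.518, 0.0]
wrist_force: [-1.3, -0.9, 6.9]
finger_gap: 0.0268
gripper_force: 38.7
```

```bash
python3 rel.py 570,-304,100,-2.7
```

```text
t 9.2 p [442.9 -55.5   5.3] psi -27.6 gap 26.8 tilt 0.07 F [-1.3 -0.9  6.9] grip 38.7
570,-304,100,-2.7 dx -16.12 dy 22.79 dz -9.45 az -24.9
```

Emit:
{"api": "step_arm", "payload": {
  "motion": [
    {"ax":0,"ay":0,"dx":0,"dy":0,"dz":-4,"az":0,"claw":1.5},
    {"ax":0,"ay":0,"dx":0,"dy":0,"dz":-8,"az":0,"claw":1.5},
    {"ax":0,"ay":0,"dx":-2.3,"dy":3.3,"dz":-9.5,"az":-5,"claw":1.5},
    {"ax":0,"ay":0,"dx":-4.6,"dy":6.6,"dz":-9.5,"az":-10,"claw":1.5},
    {"ax":0,"ay":0,"dx":-6.9,"dy":9.9,"dz":-9.5,"az":-15,"claw":1.5},
    {"ax":0,"ay":0,"dx":-9.2,"dy":13.2,"dz":-9.5,"az":-20,"claw":1.5},
    {"ax":0,"ay":0,"dx":-11.5,"dy":16.5,"dz":-9.5,"az":-24.9,"claw":1.5},
    {"ax":0,"ay":0,"dx":-13.8,"dy":19.8,"dz":-9.5,"az":-24.9,"claw":1.5},
    {"ax":0,"ay":0,"dx":-16.1,"dy":22.3,"dz":-9.5,"az":-24.9,"claw":1.5},
    {"ax":0,"ay":0,"dx":-16.1,"dy":22.3,"dz":-9.5,"az":-24.9,"claw":1.5},
    {"ax":0,"ay":0,"dx":-16.1,"dy":22.3,"dz":-9.5,"az":-24.9,"claw":1.5}
  ]
}}

```text
time: 10.35
tcp_pos: [0.5652, -0.302, 0.0997]
orientation: [0.0, 0.724, 0.69, 0.0]
wrist_force: [-0.6, 0.6, -1.9]
finger_gap: 0.0262
gripper_force: 40.1
```

```bash
python3 rel.py 563,-302,10,-2.7
```

```text
t 10.3 p [ 565.2 -302.    99.7] psi -2.8 gap 26.2 tilt 0.00 F [-0.6  0.6 -1.9] grip 40.1
563,-302,10,-2.7 dx -0.01 dy -0.22 dz 8.97 az -0.1
```

Emit:
{"api": "step_arm", "payload": {
  "motion": [
    {"ax":0,"ay":0,"dx":0,"dy":-0.2,"dz":4,"az":0,"claw":1.5},
    {"ax":0,"ay":0,"dx":0,"dy":-0.2,"dz":7,"az":0,"claw":1.5},
    {"ax":0,"ay":0,"dx":0,"dy":-0.2,"dz":8.3,"az":0,"claw":1.5},
    {"ax":0,"ay":0,"dx":0,"dy":-0.2,"dz":8.7,"az":0,"claw":1.5},
    {"ax":0,"ay":0,"dx":0,"dy":-0.2,"dz":9,"az":0,"claw":1.5},
    {"ax":0,"ay":0,"dx":0,"dy":-0.2,"dz":9,"az":0,"claw":1.5},
    {"ax":0,"ay":0,"dx":0,"dy":-0.2,"dz":9,"az":0,"claw":3.2},
    {"ax":0,"ay":0,"dx":0,"dy":-0.2,"dz":9,"az":0,"claw":4.5},
    {"ax":0,"ay":0,"dx":0,"dy":-0.2,"dz":9,"az":0,"claw":4.5},
    {"ax":0,"ay":0,"dx":0,"dy":-0.2,"dz":6,"az":0,"claw":4.5},
    {"ax":0,"ay":0,"dx":0,"dy":-0.2,"dz":2,"az":0,"claw":5},
    {"ax":0,"ay":0,"dx":0,"dy":-0.2,"dz":-2,"az":0,"claw":6}
  ]
}}

```text
time: 11.55
tcp_pos: [0.563, -0.3012, 0.1205]
orientation: [-0.0, 0.724, 0.69, -0.0]
wrist_force: [0.6, -0.2, -0.0]
finger_gap: 0.0596
gripper_force: 0.0
```

```bash
python3 rel.py 427,-212,120,-4.1
```

```text
t 11.6 p [ 563.  -301.2  120.5] psi -2.7 gap 59.6 tilt 0.05 F [ 0.6 -0.2 -0. ] grip 0.0
427,-212,120,-4.1 dx 8.26 dy -14.01 dz 0.07 az 1.4
```

Emit:
{"api": "step_arm", "payload": {
  "motion": [
    {"ax":0,"ay":0,"dx":2.1,"dy":-3.5,"dz":0,"az":1.4,"claw":6},
    {"ax":0,"ay":0,"dx":4.2,"dy":-7,"dz":0,"az":1.4,"claw":6},
    {"ax":0,"ay":0,"dx":6.3,"dy":-10.5,"dz":0,"az":1.4,"claw":6},
    {"ax":0,"ay":0,"dx":8.3,"dy":-14,"dz":0,"az":1.4,"claw":6},
    {"ax":0,"ay":0,"dx":8.3,"dy":-14,"dz":0,"az":1.4,"claw":6},
    {"ax":0,"ay":0,"dx":8.3,"dy":-14,"dz":3,"az":1.4,"claw":6},
    {"ax":0,"ay":0,"dx":8.3,"dy":-14,"dz":3.8,"az":1.4,"claw":6},
    {"ax":0,"ay":0,"dx":8.3,"dy":-14,"dz":3.8,"az":1.4,"claw":6}
  ]
}}

```text
time: 12.35
tcp_pos: [0.427, -0.2116, 0.0806]
orientation: [-0.001, 0.732, 0.681, -0.0]
wrist_force: [-0.3, 1.2, 0.4]
finger_gap: 0.0597
gripper_force: 0.0
```

```bash
python3 rel.py 427,-212,22,-4.1
python3 - <<'E'
from h import *
s=optics.capture("side")[:,:,::-1].copy();t=optics.capture("top")[:,:,::-1].copy()
cv2.imwrite("pics/v5.png",np.hstack([cv2.resize(s[170:290,290:410],(400,400)),cv2.resize(t[140:290,370:520],(400,400))]))
E
```

```text
t 12.3 p [ 427.  -211.6   80.6] psi -4.1 gap 59.7 tilt 0.13 F [-0.3  1.2  0.4] grip 0.0
427,-212,22,-4.1 dx -0.05 dy 0.01 dz 5.86 az -0.0
```

View pics/v5.png

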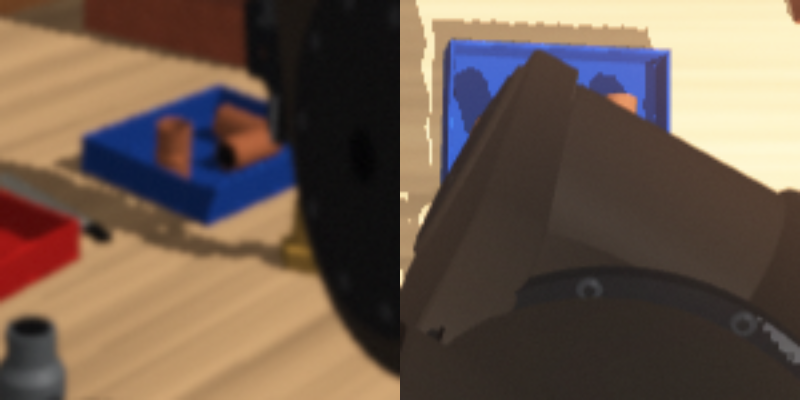

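Emit:
{"api": "step_arm", "payload": {
  "motion": [
    {"ax":0,"ay":0,"dx":0,"dy":0,"dz":2,"az":0,"claw":6},
    {"ax":0,"ay":0,"dx":0,"dy":0,"dz":4,"az":0,"claw":6},
    {"ax":0,"ay":0,"dx":0,"dy":0,"dz":5.6,"az":0,"claw":6},
    {"ax":0,"ay":0,"dx":0,"dy":0,"dz":5.8,"az":0,"claw":5},
    {"ax":0,"ay":0,"dx":0,"dy":0,"dz":5.8,"az":0,"claw":4},
    {"ax":0,"ay":0,"dx":0,"dy":0,"dz":5.8,"az":0,"claw":3},
    {"ax":0,"ay":0,"dx":0,"dy":0,"dz":5.8,"az":0,"claw":1.5},
    {"ax":0,"ay":0,"dx":0,"dy":0,"dz":5.8,"az":0,"claw":1.5},
    {"ax":0,"ay":0,"dx":0,"dy":0,"dz":5.8,"az":0,"claw":1.5},
    {"ax":0,"ay":0,"dx":0,"dy":0,"dz":5.8,"az":0,"claw":1.5}
  ]
}}

```text
time: 13.45
tcp_pos: [0.4281, -0.2122, 0.0244]
orientation: [0.001, 0.732, 0.681, 0.0]
wrist_force: [-0.8, 0.4, 5.0]
finger_gap: 0.0246
gripper_force: 38.9
```

```bash
python3 rel.py 500,0,120,-4.1 588,334,120,-4.1
```

```text
t 13.4 p [ 428.1 -212.2   24.4] psi -4.1 gap 24.6 tilt 0.10 F [-0.8  0.4  5. ] grip 38.9
500,0,120,-4.1 dx 21.67 dy 5.66 dz -9.57 az -0.0
588,334,120,-4.1 dx 55.62 dy 12.04 dz -9.58 az -0.0
```

Emit:
{"api": "step_arm", "payload": {
  "motion": [
    {"ax":0,"ay":0,"dx":0,"dy":0,"dz":-4,"az":0,"claw":1.5},
    {"ax":0,"ay":0,"dx":0,"dy":0,"dz":-8,"az":0,"claw":1.5},
    {"ax":0,"ay":0,"dx":4,"dy":1,"dz":-9.5,"az":0,"claw":1.5},
    {"ax":0,"ay":0,"dx":8,"dy":2,"dz":-9.5,"az":0,"claw":1.5},
    {"ax":0,"ay":0,"dx":12,"dy":3,"dz":-9.5,"az":0,"claw":1.5},
    {"ax":0,"ay":0,"dx":16,"dy":4,"dz":-9.5,"az":0,"claw":1.5},
    {"ax":0,"ay":0,"dx":20,"dy":5,"dz":-9.5,"az":0,"claw":1.5},
    {"ax":0,"ay":0,"dx":24,"dy":6,"dz":-9.5,"az":0,"claw":1.5},
    {"ax":0,"ay":0,"dx":28,"dy":7,"dz":-9.5,"az":0,"claw":1.5},
    {"ax":0,"ay":0,"dx":32,"dy":8,"dz":-9.5,"az":0,"claw":1.5},
    {"ax":0,"ay":0,"dx":36,"dy":9,"dz":-9.5,"az":0,"claw":1.5},
    {"ax":0,"ay":0,"dx":40,"dy":10,"dz":-9.5,"az":0,"claw":1.5}
  ]
}}

```text
time: 14.65
tcp_pos: [0.5563, 0.1818, 0.1193]
orientation: [0.0, 0.732, 0.681, 0.0]
wrist_force: [0.2, -0.6, -0.4]
finger_gap: 0.0247
gripper_force: 40.0
```

```bash
python3 rel.py 587,331,120,-4.1
```

```text
t 14.7 p [556.3 181.8 119.3] psi -4.1 gap 24.7 tilt 0.06 F [ 0.2 -0.6 -0.4] grip 40.0
587,331,120,-4.1 dx 15.10 dy 1.99 dz -0.06 az -0.0
```

Emit:
{"api": "step_arm", "payload": {
  "motion": [
    {"ax":0,"ay":0,"dx":4,"dy":0.5,"dz":0,"az":0,"claw":1.5},
    {"ax":0,"ay":0,"dx":8,"dy":1,"dz":0,"az":0,"claw":1.5},
    {"ax":0,"ay":0,"dx":12,"dy":1.5,"dz":0,"az":0,"claw":1.5},
    {"ax":0,"ay":0,"dx":15,"dy":2,"dz":0,"az":0,"claw":1.5},
    {"ax":0,"ay":0,"dx":15,"dy":2,"dz":0,"az":0,"claw":1.5},
    {"ax":0,"ay":0,"dx":15,"dy":2,"dz":4,"az":0,"claw":1.5},
    {"ax":0,"ay":0,"dx":15,"dy":2,"dz":7,"az":0,"claw":1.5},
    {"ax":0,"ay":0,"dx":15,"dy":2,"dz":7.5,"az":0,"claw":1.5},
    {"ax":0,"ay":0,"dx":15,"dy":2,"dz":7.5,"az":0,"claw":1.5}
  ]
}}

```text
time: 15.55
tcp_pos: [0.5863, 0.3276, 0.0434]
orientation: [-0.0, 0.732, 0.681, -0.001]
wrist_force: [0.6, 0.7, -0.6]
finger_gap: 0.0247
gripper_force: 39.9
```

```bash
python3 rel.py 587,331,28.5,-4.1
python3 - <<'E'
from h import *
s=optics.capture("side")[:,:,::-1].copy();t=optics.capture("top")[:,:,::-1].copy()
cv2.imwrite("pics/v6.png",np.vstack([np.hstack([cv2.resize(s[240:360,90:250],(400,300)),cv2.resize(s[180:270,290:410],(400,300))]),cv2.resize(t[130:280,370:570],(400,300)).repeat(2,1)[:,:800]]))
E
```

```text
t 15.6 p [586.3 327.6  43.4] psi -4.1 gap 24.7 tilt 0.08 F [ 0.6  0.7 -0.6] grip 39.9
587,331,28.5,-4.1 dx 0.34 dy 0.05 dz 1.49 az -0.0
```

View pics/v6.png

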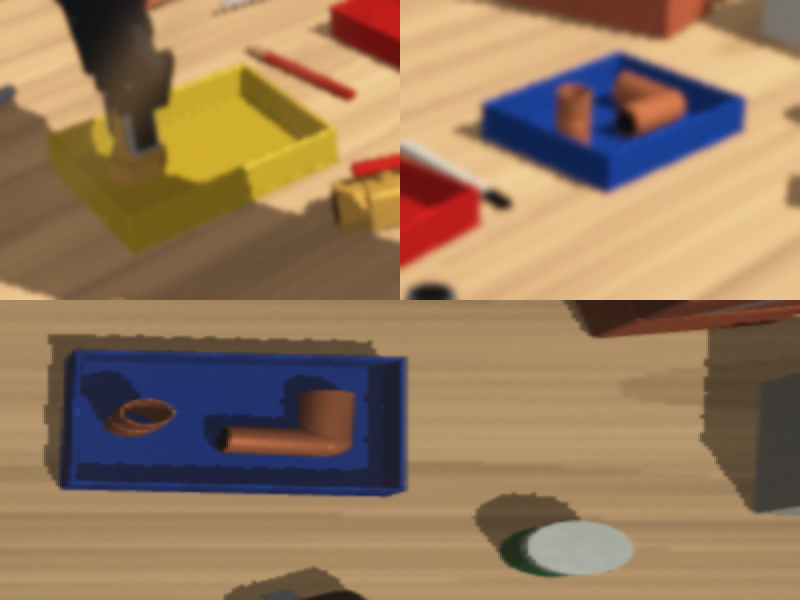

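Emit:
{"api": "step_arm", "payload": {
  "motion": [
    {"ax":0,"ay":0,"dx":0.3,"dy":0,"dz":0.8,"az":0,"claw":1.5},
    {"ax":0,"ay":0,"dx":0.3,"dy":0,"dz":1.2,"az":0,"claw":1.5},
    {"ax":0,"ay":0,"dx":0.3,"dy":0,"dz":1.5,"az":0,"claw":1.5},
    {"ax":0,"ay":0,"dx":0.3,"dy":0,"dz":1.5,"az":0,"claw":1.5},
    {"ax":0,"ay":0,"dx":0.3,"dy":0,"dz":1.5,"az":0,"claw":3.2},
    {"ax":0,"ay":0,"dx":0.3,"dy":0,"dz":1.5,"az":0,"claw":4.5},
    {"ax":0,"ay":0,"dx":0.3,"dy":0,"dz":1.5,"az":0,"claw":5},
    {"ax":0,"ay":0,"dx":0.3,"dy":0,"dz":1.5,"az":0,"claw":5},
    {"ax":0,"ay":0,"dx":0.3,"dy":0,"dz":-2,"az":0,"claw":5},
    {"ax":0,"ay":0,"dx":0.3,"dy":0,"dz":-6,"az":0,"claw":6},
    {"ax":0,"ay":0,"dx":0.3,"dy":0,"dz":-8,"az":0,"claw":6.5},
    {"ax":0,"ay":0,"dx":0.3,"dy":0,"dz":-8,"az":0,"claw":6.5}
  ]
}}

```text
time: 16.85
tcp_pos: [0.5887, 0.3321, 0.127]
orientation: [0.001, 0.732, 0.681, 0.003]
wrist_force: [0.0, 0.3, -0.2]
finger_gap: 0.065
gripper_force: 0.0
```

```bash
python3 rel.py 427.5,222,120,-25.5
```

```text
t 16.9 p [588.7 332.1 127. ] psi -4.1 gap 65.0 tilt 0.31 F [ 0.   0.3 -0.2] grip 0.0
427.5,222,120,-25.5 dx -12.14 dy -15.29 dz 0.59 az 21.4
```

Emit:
{"api": "step_arm", "payload": {
  "motion": [
    {"ax":0,"ay":0,"dx":-3,"dy":-3.8,"dz":0,"az":6,"claw":6.5},
    {"ax":0,"ay":0,"dx":-6,"dy":-7.6,"dz":0,"az":12,"claw":6.5},
    {"ax":0,"ay":0,"dx":-9,"dy":-11.4,"dz":0.6,"az":18,"claw":6.5},
    {"ax":0,"ay":0,"dx":-12.1,"dy":-15.3,"dz":0.6,"az":21.4,"claw":6.5},
    {"ax":0,"ay":0,"dx":-12.1,"dy":-15.3,"dz":0.6,"az":21.4,"claw":6.5},
    {"ax":0,"ay":0,"dx":-12.1,"dy":-15.3,"dz":3,"az":21.4,"claw":6.5},
    {"ax":0,"ay":0,"dx":-12.1,"dy":-15.3,"dz":5,"az":21.4,"claw":6.5},
    {"ax":0,"ay":0,"dx":-12.1,"dy":-15.3,"dz":5,"az":21.4,"claw":6.5},
    {"ax":0,"ay":0,"dx":-12.1,"dy":-15.3,"dz":5,"az":21.4,"claw":6.5}
  ]
}}

```text
time: 17.75
tcp_pos: [0.4253, 0.2213, 0.0731]
orientation: [-0.0, 0.846, 0.534, -0.001]
wrist_force: [-0.4, 0.5, -0.2]
finger_gap: 0.0649
gripper_force: 0.0
```

```bash
python3 rel.py 427.5,222,4,-25.5
python3 - <<'E'
from h import *
s=optics.capture("side")[:,:,::-1].copy();t=optics.capture("top")[:,:,::-1].copy()
cv2.imwrite("pics/v7.png",np.hstack([cv2.resize(s[230:350,130:290],(400,300)),cv2.resize(t[145:295,90:290],(400,300))]))
E
```

```text
t 17.8 p [425.3 221.3  73.1] psi -25.5 gap 64.9 tilt 0.09 F [-0.4  0.5 -0.2] grip 0.0
427.5,222,4,-25.5 dx 0.16 dy 0.18 dz 6.91 az -0.0
```

View pics/v7.png

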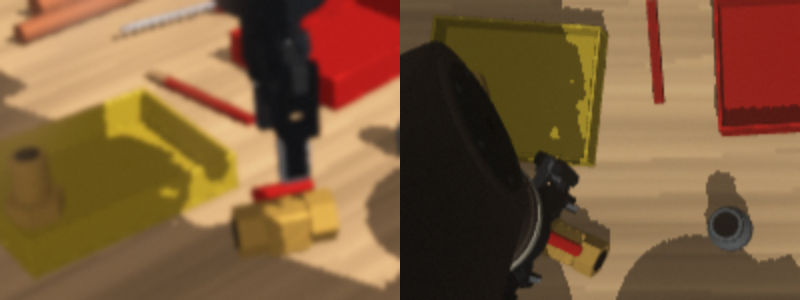

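Emit:
{"api": "step_arm", "payload": {
  "motion": [
    {"ax":0,"ay":0,"dx":0.15,"dy":0.2,"dz":2,"az":0,"claw":6.5},
    {"ax":0,"ay":0,"dx":0.15,"dy":0.2,"dz":4,"az":0,"claw":6.5},
    {"ax":0,"ay":0,"dx":0.15,"dy":0.2,"dz":6,"az":0,"claw":6.5},
    {"ax":0,"ay":0,"dx":0.15,"dy":0.2,"dz":6.8,"az":0,"claw":6},
    {"ax":0,"ay":0,"dx":0.15,"dy":0.2,"dz":6.8,"az":0,"claw":5},
    {"ax":0,"ay":0,"dx":0.15,"dy":0.2,"dz":6.8,"az":0,"claw":4},
    {"ax":0,"ay":0,"dx":0.15,"dy":0.2,"dz":6.8,"az":0,"claw":2.5},
    {"ax":0,"ay":0,"dx":0.15,"dy":0.2,"dz":6.8,"az":0,"claw":2.5},
    {"ax":0,"ay":0,"dx":0.15,"dy":0.2,"dz":6.8,"az":0,"claw":2.5},
    {"ax":0,"ay":0,"dx":0.15,"dy":0.2,"dz":6.8,"az":0,"claw":2.5}
  ],
  "newtons": 60
}}

```text
time: 18.85
tcp_pos: [0.4286, 0.2222, 0.0065]
orientation: [0.0, 0.846, 0.534, 0.001]
wrist_force: [-0.4, -0.2, 8.3]
finger_gap: 0.035
gripper_force: 61.0
```

```bash
python3 rel.py 582,251,105,-4.1
```

```text
t 18.9 p [428.6 222.2   6.5] psi -25.5 gap 35.0 tilt 0.09 F [-0.4 -0.2  8.3] grip 61.0
582,251,105,-4.1 dx 9.22 dy 12.62 dz -9.83 az -21.4
```

Emit:
{"api": "step_arm", "payload": {
  "motion": [
    {"ax":0,"ay":0,"dx":0,"dy":0,"dz":-4,"az":0,"claw":2.5},
    {"ax":0,"ay":0,"dx":0,"dy":0,"dz":-8,"az":0,"claw":2.5},
    {"ax":0,"ay":0,"dx":2.3,"dy":3.1,"dz":-9.8,"az":-5,"claw":2.5},
    {"ax":0,"ay":0,"dx":4.6,"dy":6.2,"dz":-9.8,"az":-10,"claw":2.5},
    {"ax":0,"ay":0,"dx":6.9,"dy":9.3,"dz":-9.8,"az":-16,"claw":2.5},
    {"ax":0,"ay":0,"dx":9.2,"dy":12.6,"dz":-9.8,"az":-21.4,"claw":2.5},
    {"ax":0,"ay":0,"dx":9.2,"dy":12.6,"dz":-9.8,"az":-21.4,"claw":2.5},
    {"ax":0,"ay":0,"dx":9.2,"dy":12.6,"dz":-7,"az":-21.4,"claw":2.5},
    {"ax":0,"ay":0,"dx":9.2,"dy":12.6,"dz":-5,"az":-21.4,"claw":2.5},
    {"ax":0,"ay":0,"dx":9.2,"dy":12.6,"dz":-5,"az":-21.4,"claw":2.5},
    {"ax":0,"ay":0,"dx":9.2,"dy":12.6,"dz":-5,"az":-21.4,"claw":2.5}
  ]
}}

```text
time: 19.95
tcp_pos: [0.5812, 0.2507, 0.056]
orientation: [-0.0, 0.732, 0.681, -0.0]
wrist_force: [0.6, 0.6, -2.8]
finger_gap: 0.0351
gripper_force: 61.7
```

```bash
python3 rel.py 582,251,10.5,-4.1
python3 - <<'E'
from h import *
s=optics.capture("side")[:,:,::-1].copy();t=optics.capture("top")[:,:,::-1].copy()
cv2.imwrite("pics/v8.png",np.hstack([cv2.resize(s[230:350,90:250],(400,300)),cv2.resize(t[145:295,90:290],(400,300))]))
E
```

```text
t 19.9 p [581.2 250.7  56. ] psi -4.1 gap 35.1 tilt 0.02 F [ 0.6  0.6 -2.8] grip 61.7
582,251,10.5,-4.1 dx 0.04 dy 0.08 dz 4.55 az -0.0
```

View pics/v8.png

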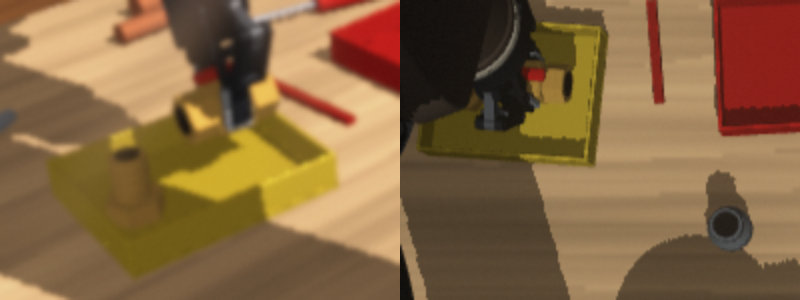

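Emit:
{"api": "step_arm", "payload": {
  "motion": [
    {"ax":0,"ay":0,"dx":0,"dy":0.1,"dz":2.5,"az":0,"claw":2.5},
    {"ax":0,"ay":0,"dx":0,"dy":0.1,"dz":4,"az":0,"claw":2.5},
    {"ax":0,"ay":0,"dx":0,"dy":0.1,"dz":4.5,"az":0,"claw":2.5},
    {"ax":0,"ay":0,"dx":0,"dy":0.1,"dz":4.5,"az":0,"claw":2.5},
    {"ax":0,"ay":0,"dx":0,"dy":0.1,"dz":4.5,"az":0,"claw":4},
    {"ax":0,"ay":0,"dx":0,"dy":0.1,"dz":4.5,"az":0,"claw":5.2},
    {"ax":0,"ay":0,"dx":0,"dy":0.1,"dz":4.5,"az":0,"claw":5.4},
    {"ax":0,"ay":0,"dx":0,"dy":0.1,"dz":4.5,"az":0,"claw":5.4},
    {"ax":0,"ay":0,"dx":0,"dy":0.1,"dz":1,"az":0,"claw":5.4},
    {"ax":0,"ay":0,"dx":0,"dy":0.1,"dz":-3,"az":0,"claw":5.4},
    {"ax":0,"ay":0,"dx":0,"dy":0.1,"dz":-6.5,"az":0,"claw":6},
    {"ax":0,"ay":0,"dx":0,"dy":0.1,"dz":-6.5,"az":0,"claw":6}
  ]
}}

```text
time: 21.25
tcp_pos: [0.585, 0.2516, 0.1253]
orientation: [0.001, 0.732, 0.681, 0.003]
wrist_force: [1.0, -0.6, -0.6]
finger_gap: 0.06
gripper_force: 0.0
```

```bash
python3 rel.py 443.3,60.5,120,3.1
```

```text
t 21.2 p [585.  251.6 125.3] psi -4.1 gap 60.0 tilt 0.42 F [ 1.  -0.6 -0.6] grip 0.0
443.3,60.5,120,3.1 dx -20.08 dy -12.77 dz 0.38 az -7.2
```

Emit:
{"api": "step_arm", "payload": {
  "motion": [
    {"ax":0,"ay":0,"dx":-4,"dy":-2.6,"dz":0,"az":-7.2,"claw":6},
    {"ax":0,"ay":0,"dx":-8,"dy":-5.2,"dz":0,"az":-7.2,"claw":6},
    {"ax":0,"ay":0,"dx":-12,"dy":-7.8,"dz":0,"az":-7.2,"claw":6},
    {"ax":0,"ay":0,"dx":-16,"dy":-10.3,"dz":0,"az":-7.2,"claw":6},
    {"ax":0,"ay":0,"dx":-20,"dy":-12.7,"dz":0,"az":-7.2,"claw":6},
    {"ax":0,"ay":0,"dx":-20,"dy":-12.7,"dz":0,"az":-7.2,"claw":6},
    {"ax":0,"ay":0,"dx":-20,"dy":-12.7,"dz":3,"az":-7.2,"claw":6},
    {"ax":0,"ay":0,"dx":-20,"dy":-12.7,"dz":4,"az":-7.2,"claw":6},
    {"ax":0,"ay":0,"dx":-20,"dy":-12.7,"dz":4,"az":-7.2,"claw":6},
    {"ax":0,"ay":0,"dx":-20,"dy":-12.7,"dz":4,"az":-7.2,"claw":6}
  ]
}}

```text
time: 22.25
tcp_pos: [0.4414, 0.0606, 0.0804]
orientation: [-0.0, 0.688, 0.726, -0.0]
wrist_force: [0.3, 0.4, 0.3]
finger_gap: 0.0601
gripper_force: 0.0
```

```bash
python3 rel.py 443.3,60.5,27,3.1
python3 - <<'E'
from h import *
s=optics.capture("side")[:,:,::-1].copy();t=optics.capture("top")[:,:,::-1].copy()
cv2.imwrite("pics/v9.png",np.hstack([cv2.resize(s[210:330,90:370],(560,240)),cv2.resize(t[145:295,90:240],(240,240))]))
E
```

```text
t 22.2 p [441.4  60.6  80.4] psi 3.1 gap 60.1 tilt 0.05 F [0.3 0.4 0.3] grip 0.0
443.3,60.5,27,3.1 dx -0.02 dy 0.20 dz 5.34 az 0.0
```

View pics/v9.png

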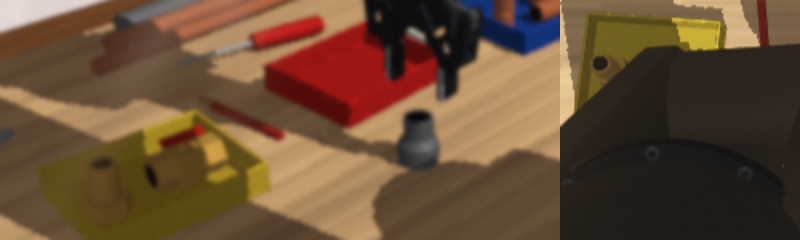

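Valve and hose tail stand in the yellow tray; the gripper straddles the reducer (side crop 418,125). Descend and grip its neck.

Emit:
{"api": "step_arm", "payload": {
  "motion": [
    {"ax":0,"ay":0,"dx":0,"dy":0.2,"dz":2,"az":0,"claw":6},
    {"ax":0,"ay":0,"dx":0,"dy":0.2,"dz":4,"az":0,"claw":6},
    {"ax":0,"ay":0,"dx":0,"dy":0.2,"dz":5.3,"az":0,"claw":6},
    {"ax":0,"ay":0,"dx":0,"dy":0.2,"dz":5.3,"az":0,"claw":5},
    {"ax":0,"ay":0,"dx":0,"dy":0.2,"dz":5.3,"az":0,"claw":4},
    {"ax":0,"ay":0,"dx":0,"dy":0.2,"dz":5.3,"az":0,"claw":2.5},
    {"ax":0,"ay":0,"dx":0,"dy":0.2,"dz":5.3,"az":0,"claw":2.5},
    {"ax":0,"ay":0,"dx":0,"dy":0.2,"dz":5.3,"az":0,"claw":2.5},
    {"ax":0,"ay":0,"dx":0,"dy":0.2,"dz":5.3,"az":0,"claw":2.5}
  ],
  "newtons": 35
}}

```text
time: 23.25
tcp_pos: [0.4439, 0.0605, 0.0283]
orientation: [0.001, 0.688, 0.726, 0.001]
wrist_force: [-0.9, 1.4, 9.1]
finger_gap: 0.0308
gripper_force: 33.9
```

```bash
python3 rel.py 614,-8,120,3.1
```

```text
t 23.2 p [443.9  60.5  28.3] psi 3.1 gap 30.8 tilt 0.09 F [-0.9  1.4  9.1] grip 33.9
614,-8,120,3.1 dx -7.75 dy 16.63 dz -9.14 az -0.0
```

Emit:
{"api": "step_arm", "payload": {
  "motion": [
    {"ax":0,"ay":0,"dx":0,"dy":0,"dz":-4,"az":0,"claw":2.5},
    {"ax":0,"ay":0,"dx":0,"dy":0,"dz":-8,"az":0,"claw":2.5},
    {"ax":0,"ay":0,"dx":-2,"dy":4.1,"dz":-9.2,"az":0,"claw":2.5},
    {"ax":0,"ay":0,"dx":-4,"dy":8.2,"dz":-9.2,"az":0,"claw":2.5},
    {"ax":0,"ay":0,"dx":-6,"dy":12.4,"dz":-9.2,"az":0,"claw":2.5},
    {"ax":0,"ay":0,"dx":-7.7,"dy":16.6,"dz":-9.2,"az":0,"claw":2.5},
    {"ax":0,"ay":0,"dx":-7.7,"dy":16.6,"dz":-9.2,"az":0,"claw":2.5},
    {"ax":0,"ay":0,"dx":-7.7,"dy":16.6,"dz":-6,"az":0,"claw":2.5},
    {"ax":0,"ay":0,"dx":-7.7,"dy":16.6,"dz":-3,"az":0,"claw":2.5},
    {"ax":0,"ay":0,"dx":-7.7,"dy":16.6,"dz":-2,"az":0,"claw":2.5},
    {"ax":0,"ay":0,"dx":-7.7,"dy":16.6,"dz":-2,"az":0,"claw":2.5}
  ]
}}

```text
time: 24.35
tcp_pos: [0.6122, -0.0075, 0.0466]
orientation: [-0.001, 0.688, 0.726, -0.001]
wrist_force: [-0.2, 0.0, -0.1]
finger_gap: 0.0306
gripper_force: 34.3
```

```bash
python3 rel.py 614,-8,32,3.1
python3 - <<'E'
from h import *
s=optics.capture("side")[:,:,::-1].copy()
cv2.imwrite("pics/v10.png",cv2.resize(s[180:300,190:350],(480,360)))
E
```

```text
t 24.4 p [612.2  -7.5  46.6] psi 3.1 gap 30.6 tilt 0.14 F [-0.2  0.  -0.1] grip 34.3
614,-8,32,3.1 dx -0.06 dy 0.18 dz 1.46 az -0.0
```

View pics/v10.png

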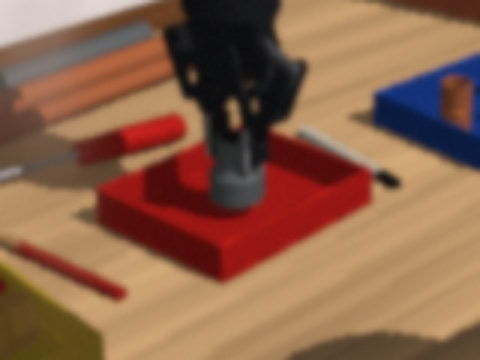

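The reducer hangs upright above the middle of the red tray (crop 238,185).

Emit:
{"api": "step_arm", "payload": {
  "motion": [
    {"ax":0,"ay":0,"dx":0,"dy":0.2,"dz":0.8,"az":0,"claw":2.5},
    {"ax":0,"ay":0,"dx":0,"dy":0.2,"dz":1.2,"az":0,"claw":2.5},
    {"ax":0,"ay":0,"dx":0,"dy":0.2,"dz":1.4,"az":0,"claw":2.5},
    {"ax":0,"ay":0,"dx":0,"dy":0.2,"dz":1.4,"az":0,"claw":2.5},
    {"ax":0,"ay":0,"dx":0,"dy":0.2,"dz":1.4,"az":0,"claw":3.6},
    {"ax":0,"ay":0,"dx":0,"dy":0.2,"dz":1.4,"az":0,"claw":5},
    {"ax":0,"ay":0,"dx":0,"dy":0.2,"dz":1.4,"az":0,"claw":6},
    {"ax":0,"ay":0,"dx":0,"dy":0.2,"dz":1.4,"az":0,"claw":6},
    {"ax":0,"ay":0,"dx":0,"dy":0.2,"dz":-2,"az":0,"claw":6},
    {"ax":0,"ay":0,"dx":0,"dy":0.2,"dz":-6,"az":0,"claw":6},
    {"ax":0,"ay":0,"dx":0,"dy":0.2,"dz":-10,"az":0,"claw":6},
    {"ax":0,"ay":0,"dx":0,"dy":0.2,"dz":-14,"az":0,"claw":6}
  ]
}}

```text
time: 25.6
tcp_pos: [0.615, -0.0075, 0.189]
orientation: [-0.0, 0.688, 0.726, -0.0]
wrist_force: [0.1, -0.6, -0.5]
finger_gap: 0.0601
gripper_force: 0.0
```

Emit:
{"api": "step_arm", "payload": {
  "motion": [
    {"ax":0,"ay":0,"dx":0,"dy":0,"dz":-3,"az":0,"claw":6},
    {"ax":0,"ay":0,"dx":-4,"dy":-2,"dz":-3,"az":0,"claw":6},
    {"ax":0,"ay":0,"dx":-8,"dy":-4,"dz":-3,"az":0,"claw":6},
    {"ax":0,"ay":0,"dx":-12,"dy":-6,"dz":-3,"az":0,"claw":6},
    {"ax":0,"ay":0,"dx":-16,"dy":-8,"dz":-3,"az":0,"claw":6},
    {"ax":0,"ay":0,"dx":-20,"dy":-10,"dz":-3,"az":0,"claw":6},
    {"ax":0,"ay":0,"dx":-24,"dy":-10,"dz":-3,"az":0,"claw":6},
    {"ax":0,"ay":0,"dx":-28,"dy":-10,"dz":-3,"az":0,"claw":6},
    {"ax":0,"ay":0,"dx":-32,"dy":-10,"dz":-3,"az":0,"claw":6},
    {"ax":0,"ay":0,"dx":-36,"dy":-10,"dz":-3,"az":0,"claw":6},
    {"ax":0,"ay":0,"dx":-36,"dy":-10,"dz":-3,"az":0,"claw":6}
  ]
}}

```text
time: 26.7
tcp_pos: [0.5347, -0.377, 0.2172]
orientation: [0.001, 0.689, 0.725, -0.0]
wrist_force: [0.5, 0.1, -0.5]
finger_gap: 0.0598
gripper_force: 0.0
```

```bash
python3 rel.py
python3 - <<'E'
from h import *
s=optics.capture("side")[:,:,::-1].copy();t=optics.capture("top")[:,:,::-1].copy()
cv2.imwrite("pics/v11.png",np.vstack([cv2.resize(s[180:350,90:410],(640,340)),cv2.resize(t[130:310,80:540],(640,250))]))
E
```

```text
t 26.7 p [ 534.7 -377.   217.2] psi 2.9 gap 59.8 tilt 0.11 F [ 0.5  0.1 -0.5] grip 0.0
```

View pics/v11.png

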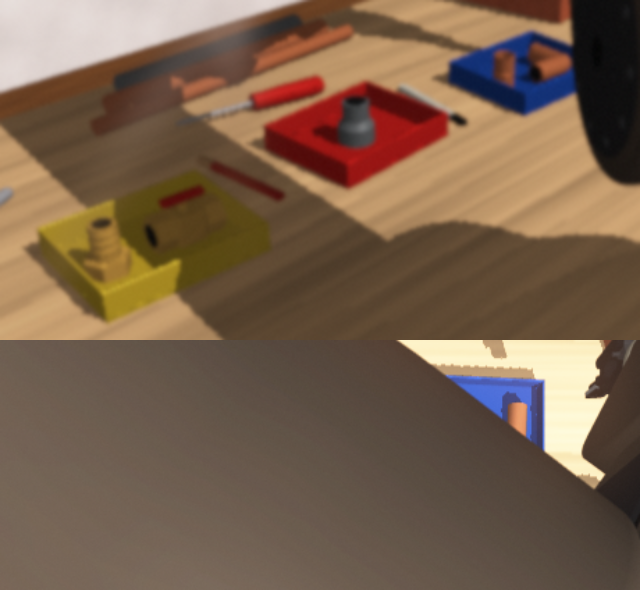

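The side view shows all five fittings upright or flat in their trays: hose tail and valve in yellow, reducer in red, coupling and elbow in blue. The arm is clear of them.

```bash
python3 -c "
from bench import env
print(env.job_done())"
```

```text
the job is handed in; nothing more can be done
None
```

All five fittings are sorted into their trays as asked (coupling and elbow in blue, hose tail and valve in yellow, reducer in red), each the same way up and clear of the others in the last pictures; I never moved the tape measure or the green tin, and I handed the job in at about 27 s.

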